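# Cover the starter jar after moving the dough scraper off it

### The arm

A 6-joint arm with a two-finger parallel gripper is mounted at the origin on the work surface. World frame = base frame: x ahead of the robot, y to its left, z up, the work surface at z = 0. Lengths are in m, angles in rad, forces in N, time in s.
With the tool pointing down it reaches from about 0.225 to 0.875 m from the base axis. Payload 3.4 kg.
Tool frame: the origin (TCP) lies between the finger pads; the fingertips stand 19 mm ahead of it and the grasp point (between the pads) is the TCP; z points along the fingers, y is the line along which they close (so a half turn about z gives the same grasp; the last joint's range is limited). The gripper opens to 85 mm and grips with 20 to 120 N. Pads are 22 mm wide; open, the fingers measure 114 mm over their backs; the gripper's body (76 mm by 85 mm) begins 54 mm behind the grasp point. The pads swing forward as they close: fully open they stand 13 mm farther back than shut.
Start: joints at [-1.262, 0.276, 1.505, -0, 1.361, -0.121], TCP at [0.24, -0.523, 0.25] pointing down, gripper open.
Joint ranges: [-2.89, 2.89], [-0.75, 2.08], [0.22, 2.7], [-1.18, 4.32], [0.11, 2.71], [-2.7, 2.7]. Speed limits (rad/s): [2.57, 2.57, 3.14, 3.14, 3.14, 3.14].

### API

Orientations are given as a unit quaternion [w, x, y, z].
In Python, from rig import get_state, imaging, ticket gives the robot as it stands. The module is installed in compiled form; this text tells all that it offers.
- The arm moves only by the shell command python3 -m inch 'ROWS' [FORCE]. ROWS is JSON, a list of rows, each an object with "claw": the opening, from -1 (shut) to 1 (fully open); "travel": the shift along the world's x, y, z in units of 200 mm (1.0 is 200 mm), a list of three; "turn": the turn about the world's z in units of 180 degrees (1.0 is 180 degrees). A call has 1 to 5 rows; each row is the pose to reach, as a shift and turn from the pose commanded when the call began, turning the shorter way round; what a row does not reach only later rows make up. A row lasts 1/10 s, in which the tool goes at most 50 mm and 8.59 degrees, less where a joint would pass 70% of its speed; a pose out of reach is approached as far as the arm can. A call with a number of a shift or a turn outside -1 to 1 is refused whole. A call with a gripper value outside its range is refused whole. The fingers move at their own pace and stop on an object; FORCE is the grip in N (left out, the last holds). Time passes only in rows, so rows that repeat a pose let the fingers close. It gives the time, the measured TCP pose, the force, the opening and the grip force at its end, in the units of the state.
- get_state(): the state, without advancing time (a new reading comes with each control period).
- imaging.get_image(name): name is "scene" or "top" or "wrist"; returns the picture (400x640x3 uint8, red, green, blue); there is no depth.
- imaging.camera_params(name): a dict with "camera_matrix" (3x3 intrinsics, pixels), "cam_to_world" (4x4, takes a point from camera to world coordinates); the wrist camera has in their place "T_tool_cam" (4x4, takes a point from camera to tool coordinates, whose origin is the TCP and whose axes are the flange's). Camera axes: x right, y down, z forward; pixel columns grow to the right and rows downward; lengths in m; the calibration is good to about 2 mm. A picture is of the moment at which its call begins: read the wrist's pose just before it. camera_params takes no time and is no camera call.
- ticket.sign_off(): hands the job in; it is judged then, once.
The state is a dict: "clock": time; "qpos": joint angles; "qd": joint speeds; "effort": joint torques, N m; "position": TCP position; "ee_rot": TCP orientation; "contact_force": force on the tool from outside, world axes, zero at the start; "moment": the same for the moment, N m; "width": finger opening in m; "gripper_force": force on a finger pad.
Only numpy, scipy, OpenCV 4.12 (cv2) and the standard library are available. Lean on these libraries where they do the work, as an engineer would, in place of code of your own. Each camera call takes 0.05 s, during which the arm holds its last target. There are 200 camera calls.

### The job

The dough scraper has been left lying across the mouth of the tall open starter jar. First lay the scraper flat on the wooden board, with its handle over the board, then put the small loose steel lid on the tall jar so that it sits level and fully down over the neck. Leave the jar standing upright where it is, and let go of everything.

Things in the scene. Friction and masses are not known exactly. Their poses are not given: they have to be found in the camera images.
- scraper_grip (a point): Scraper handle's middle, half-way up. Steel blade 96 x 140 x 3 mm, 26 mm wide wooden handle on top along one long edge. Axes: y along handle (140 mm), x from handle to blade's free edge, z up. Handle top 12 mm above, flat underside 12 mm below, blade's upper face 9 mm below this point. Blade spans x -13 to +83 mm; centre of mass at x +25. 160 g. Lies flat on the tall jar, any of many yaws.
- lid_center (a point): Centre, half-way up, of the small steel lid: round knurled cap 60 mm across, 18 mm high, top closed, open below (skirt 15 mm deep, 55 mm inside). About 60 g. Lies right way up on the worktop. Not the open ring cutter (same width, 28 mm high) nor the 86 mm lid. It slips loosely over the jar's neck, no screwing; fully down, this point is 6 mm below the jar's rim.
- jar_mouth (a point): Centre of the tall jar's mouth at rim level, 130 mm above the worktop. Clear glass, empty, loose, about 450 g: body 84 mm across up to 92 mm high, then a shoulder to a neck 48 mm across outside, from 106 mm up to the rim. z up along its axis. The squat jar (lid already on) is a bystander.
- board_top (a point): Centre of the upper face of the dark wooden board, which is fixed, 180 mm (x) by 240 mm (y) and 15 mm thick, lying flat on the worktop. z up, x and y along its sides.
Things that resemble listed ones, but are neither listed nor needed, are in the scene too. Leave any blue or green look-alike of the part that bears lid_center alone.

How it is judged:
On the way, in this order (a step that is already met when the one before it is completed fails the run):
1. the scraper lies flat on the board, its handle's middle over the board (x of scraper_grip in the frame of board_top between -0.088 and 0.088 m and y of scraper_grip in the frame of board_top between -0.118 and 0.118 m and z of scraper_grip in the frame of board_top between 0.005 and 0.02 m and angle between scraper_grip's own z axis and vertical below 0.15 rad), for 0.3 s.
2. the lid sits level and fully down on the tall jar (horizontal distance between lid_center and jar_mouth below 0.01 m and z of lid_center in the frame of jar_mouth between -0.012 and -0.001 m and angle between lid_center's own z axis and vertical below 0.17 rad), for 0.3 s.
At the end, for the whole second after the job is handed in: Scraper flat (within 8 degrees) on the board, middle of its handle over the board; small lid on the tall jar, centred within 10 mm, level within 10 degrees, its centre 1 to 12 mm below the rim (6 mm when seated); jar upright within 7 degrees, mouth within 40 mm of its start (all of step 1 and all of step 2 and angle between jar_mouth's own z axis and vertical below 0.12 rad and distance of jar_mouth from where it was at the start of the episode below 0.04 m); the robot touches nothing.
It fails at once if the tall jar is tipped over (more than 30 degrees) (angle between jar_mouth's own z axis and vertical above 0.52 rad).
It also fails if it takes over 64 s, if anything falls off the work surface, if the arm or the gripper's body presses on something with over 40 N, if the wrist force passes 120 N, or if a joint passes its speed limit or range.

## Working session

There is one attempt and no reset: what is moved stays moved. The work goes in short steps, Python scripts to look and compute and a shell command to move; the robot and the scene stay as the last step left them, time stands still between calls to the robot, and variables do not carry over. Pictures are saved under pics/ and viewed, at most 10 in all, crops included, and the job is handed in when it is done.

```bash
mkdir -p pics
python3 - <<'E'
from rig import get_state, imaging
import cv2
for n in ("top","scene"):
    im=imaging.get_image(n); cv2.imwrite(f"pics/{n}0.png",im[:,:,::-1])
    p=imaging.camera_params(n); print(n,p["camera_matrix"],p["cam_to_world"])
print(imaging.camera_params("wrist")); print(get_state())
E
```

```text
top [[508.26653942   0.         320.47786958]
 [  0.         508.26653942 194.05825573]
 [  0.           0.           1.        ]] [[ 0.00592824 -0.99465194  0.10311339  0.3562785 ]
 [-0.9999669  -0.00532194  0.00615411  0.02097755]
 [-0.00557244 -0.10314646 -0.99465057  1.34813801]
 [ 0.          0.          0.          1.        ]]
scene [[400.76493349   0.         315.77879794]
 [  0.         400.76493349 201.93975132]
 [  0.           0.           1.        ]] [[ 0.38806681  0.64864645 -0.65472279  1.21396107]
 [ 0.92159529 -0.27938637  0.26945384 -0.27621053]
 [-0.00814035 -0.70795553 -0.70621009  0.89680993]
 [ 0.          0.          0.          1.        ]]
{'camera_matrix': array([[294.89304127,   0.        , 320.25124493],
       [  0.        , 294.89304127, 203.54806586],
       [  0.        ,   0.        ,   1.        ]]), 'T_tool_cam': array([[-3.81437530e-04, -9.57411255e-01, -2.88727456e-01,
         7.41924546e-02],
       [ 9.99998979e-01,  3.23585322e-05, -1.42839745e-03,
        -3.32016412e-04],
       [ 1.37690660e-03, -2.88727706e-01,  9.57410265e-01,
        -1.23296708e-01],
       [ 0.00000000e+00,  0.00000000e+00,  0.00000000e+00,
         1.00000000e+00]])}
{'clock': 0.1, 'qpos': array([-1.26201585e+00,  2.76512330e-01,  1.50600077e+00,  2.78792685e-05,
        1.36069046e+00, -1.20991085e-01]), 'qd': array([ 4.40330559e-05,  5.83273695e-04, -5.79173819e-03,  1.56923065e-03,
        2.70003523e-04,  2.86061031e-04]), 'effort': array([ 7.39165007e-04, -4.17701197e+01, -2.46405941e+01, -2.78974594e-04,
        5.85688758e-03,  6.74289893e-06]), 'position': array([ 0.23945679, -0.52228955,  0.24953956]), 'ee_rot': array([-8.03180259e-04,  9.77001061e-01,  2.13232918e-01, -6.19457278e-05]), 'contact_force': array([ 0.59098678, -0.95993168,  0.05882502]), 'moment': array([-0.01299032,  0.01574661,  0.03511694]), 'gripper_force': 0.0, 'width': 0.08558071800127914}
```

View pics/top0.png

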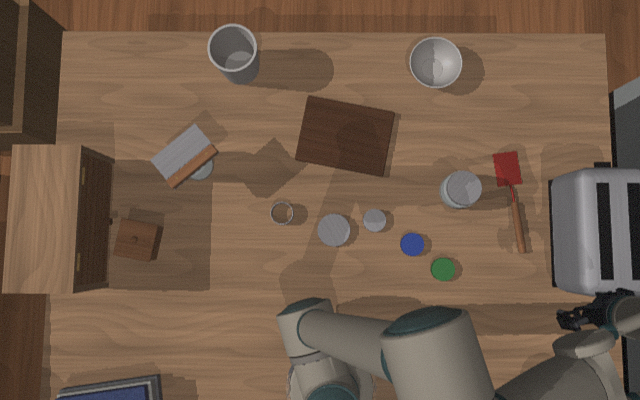

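View pics/scene0.png

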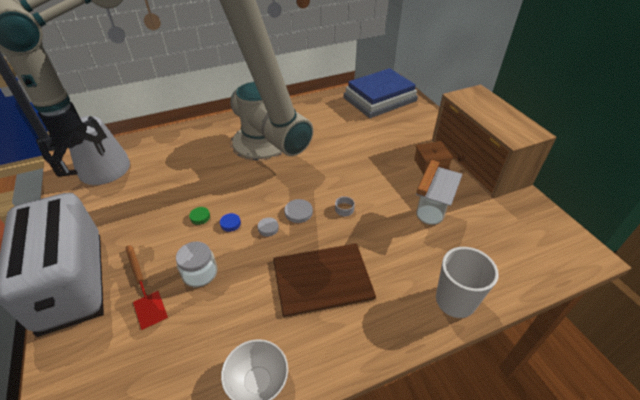

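Top view: scraper on the tall jar, with the blade near (183,150), the orange handle near (195,167) and jar glass at (203,170). The board is at (345,135). The round candidates are the ring cutter (282,212), the 86 mm lid (334,230), a grey cap (375,220), a blue cap (412,244), a green cap (444,269) and the squat jar (461,190). The grey cap at (375,220) fits the small steel lid, being small, closed and steel-coloured. I'll measure these and confirm it in a crop.

```bash
cat > h.py <<'E'
import numpy as np, cv2
from rig import get_state, imaging
from scipy.spatial.transform import Rotation as R
def pose(n, st=None):
    p=imaging.camera_params(n); K=p["camera_matrix"]
    if n!="wrist": return K,p["cam_to_world"]
    st=st or get_state(); q=st["ee_rot"]; T=np.eye(4)
    T[:3,:3]=R.from_quat([q[1],q[2],q[3],q[0]]).as_matrix(); T[:3,3]=st["position"]
    return K,T@p["T_tool_cam"]
def ray(KT,uv,z):
    K,T=KT; d=T[:3,:3]@np.linalg.solve(K,[uv[0],uv[1],1]); o=T[:3,3]
    return o+d*(z-o[2])/d[2]
def proj(KT,P):
    K,T=KT; c=K@(T[:3,:3].T@(np.asarray(P)-T[:3,3])); return c[:2]/c[2]
def blobs(mask,amin=60):
    cs,_=cv2.findContours(mask.astype(np.uint8),cv2.RETR_EXTERNAL,cv2.CHAIN_APPROX_NONE)
    return [c for c in cs if cv2.contourArea(c)>amin]
E
python3 - <<'E'
from h import *
im=cv2.imread("pics/top0.png"); hsv=cv2.cvtColor(im,cv2.COLOR_BGR2HSV); KT=pose("top")
print("hsv handle,board,lid,blade,table",[hsv[v,u].tolist() for u,v in [(195,167),(345,135),(375,217),(183,150),(400,180)]])
H,S,V=[hsv[:,:,i].astype(int) for i in range(3)]
def rep(name,m,box,z):
    x0,y0,x1,y1=box; M=np.zeros(m.shape,bool); M[y0:y1,x0:x1]=m[y0:y1,x0:x1]
    M=cv2.morphologyEx(M.astype(np.uint8),cv2.MORPH_OPEN,np.ones((3,3)))
    for c in blobs(M):
        r=cv2.minAreaRect(c); b=cv2.boxPoints(r); W=np.array([ray(KT,p,z)[:2] for p in b])
        print(name,np.round(r[0]),np.round(r[1],1),ray(KT,r[0],z).round(3),"corners",W.round(3).tolist())
rep("handle",(S>120)&(H<14)&(V>90),(150,120,225,195),.154)
rep("board",(V<100),(290,90,400,180),.015)
rep("blade",(S<60)&(V>100),(140,115,222,195),.133)
rep("lid",(S<70)&(V>90),(355,200,395,240),.018)
rep("big",(S<70)&(V>90),(310,205,356,250),.02)
a=cv2.resize(im[185:285,265:465],None,fx=3.5,fy=3.5,interpolation=cv2.INTER_CUBIC)
cv2.imwrite("pics/crop.png",np.vstack([a[:, :560], ]) if 0 else a)
E
```

```text
hsv handle,board,lid,blade,table [[13, 129, 134], [10, 113, 70], [150, 6, 118], [0, 8, 132], [15, 95, 116]]
handle [177. 178.] [ 8.9 21.1] [0.517 0.369 0.154] corners [[0.51, 0.395], [0.541, 0.357], [0.525, 0.343], [0.494, 0.382]]
handle [192. 165.] [ 9.2 15.6] [0.547 0.335 0.154] corners [[0.544, 0.356], [0.567, 0.327], [0.55, 0.314], [0.527, 0.343]]
board [347. 136.] [96.  67.5] [ 0.65  -0.042  0.015] corners [[0.584, 0.1], [0.765, 0.068], [0.717, -0.185], [0.537, -0.15]]
blade [203. 172.] [ 9.6 24.2] [0.535 0.312 0.133] corners [[0.525, 0.342], [0.563, 0.297], [0.544, 0.282], [0.507, 0.326]]
blade [180. 151.] [26.1 58.8] [0.585 0.37  0.133] corners [[0.564, 0.445], [0.657, 0.338], [0.607, 0.295], [0.515, 0.402]]
lid [374. 220.] [22. 22.] [ 0.427 -0.111  0.018] corners [[0.455, -0.083], [0.456, -0.14], [0.398, -0.14], [0.398, -0.082]]
big [334. 230.] [32.7 33.2] [ 0.401 -0.005  0.02 ] corners [[0.369, 0.046], [0.454, 0.026], [0.433, -0.057], [0.349, -0.036]]
```

View pics/crop.png

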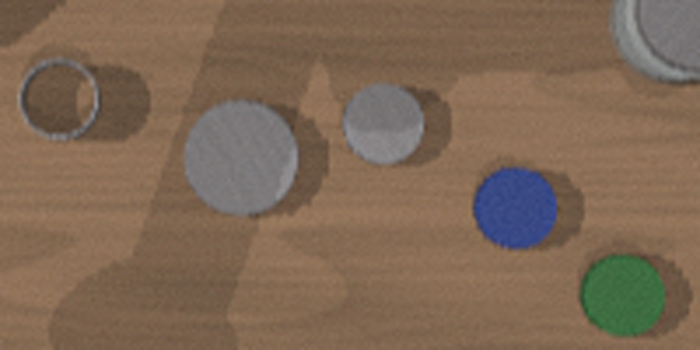

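The crop confirms the target: (375,220) is a closed grey 60 mm cap, while the ring cutter is hollow and the larger grey lid is about 86 mm. The scraper grip is near (0.548, 0.337) with the handle yawed about -49°. I'll go above it.

```bash
R='python3 -m inch'
for i in 1 2 3 4 5; do python3 -m inch '[{"claw":1,"travel":[0.31,0.86,0.04],"turn":0.118},{"claw":1,"travel":[0.31,0.86,0.04],"turn":0.118},{"claw":1,"travel":[0.31,0.86,0.04],"turn":0.118},{"claw":1,"travel":[0.31,0.86,0.04],"turn":0.118},{"claw":1,"travel":[0.31,0.86,0.04],"turn":0.118}]'; done
python3 - <<'E'
from h import *
st=get_state(); im=imaging.get_image("wrist")[:,:,::-1]; cv2.imwrite("pics/w1.png",im); np.save("w1.npy",np.r_[st["position"],st["ee_rot"]])
print(st["qpos"].round(3), proj(pose("wrist",st),[.548,.337,.154]))
E
```

```text
clock: 0.6
position: [0.3021, -0.3463, 0.2584]
ee_rot: [-0.001, 0.92, 0.391, 0.001]
contact_force: [-0.1, 0.1, -0.2]
width: 0.0853
gripper_force: 0.0
clock: 1.1
position: [0.3643, -0.1759, 0.2664]
ee_rot: [-0.0, 0.832, 0.555, 0.001]
contact_force: [-0.1, -1.0, 0.7]
width: 0.0858
gripper_force: 0.0
clock: 1.6
position: [0.4272, -0.0049, 0.2742]
ee_rot: [0.0, 0.716, 0.698, 0.001]
contact_force: [-0.4, -1.2, 0.6]
width: 0.0853
gripper_force: 0.0
clock: 2.1
position: [0.49, 0.1667, 0.2817]
ee_rot: [0.0, 0.576, 0.818, 0.0]
contact_force: [0.9, -0.7, -0.7]
width: 0.0853
gripper_force: 0.0
clock: 2.6
position: [0.5522, 0.3384, 0.2888]
ee_rot: [0.0, 0.416, 0.91, 0.0]
contact_force: [-0.6, -1.0, -0.6]
width: 0.0852
gripper_force: 0.0
[ 0.442  0.37   1.27  -0.     1.501 -0.271] [314.85683501 197.80307436]
```

View pics/w1.png

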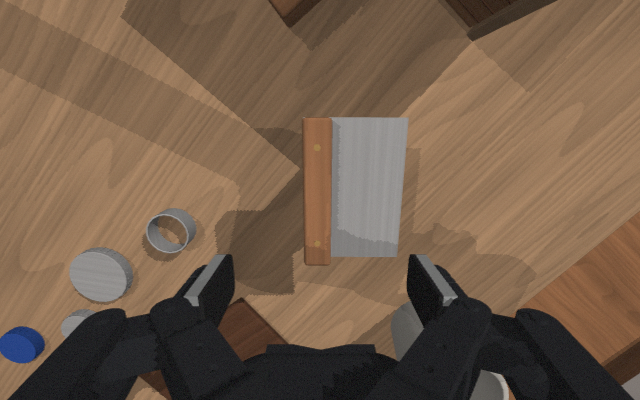

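Wrist view: the handle is upright from (303,118) to (330,265), the blade is to its right, and it is nearly aligned with the fingers. I'll measure the handle's top face.

Run:
```python
from h import *
d=np.load("w1.npy"); st=dict(position=d[:3],ee_rot=d[3:]); KT=pose("wrist",st)
im=cv2.imread("pics/w1.png"); hsv=cv2.cvtColor(im,cv2.COLOR_BGR2HSV)
print(hsv[190,317],hsv[190,323],hsv[190,280])
m=np.zeros(im.shape[:2],np.uint8); m[100:290,297:336]=((hsv[:,:,1]>125)&(hsv[:,:,0]<14))[100:290,297:336]
m=cv2.morphologyEx(m,cv2.MORPH_OPEN,np.ones((5,5)))
c=max(blobs(m),key=cv2.contourArea); b=cv2.boxPoints(cv2.minAreaRect(c)); print(b.round(0).tolist())
W=np.array([ray(KT,p,.154)[:2] for p in b]); print(W.round(4).tolist(),W.mean(0))
e=[W[1]-W[0],W[2]-W[1]]; l=max(e,key=np.linalg.norm); print([np.linalg.norm(x) for x in e], np.degrees(np.arctan2(l[1],l[0])))
T=R.from_quat(np.r_[d[4:],d[3]]).as_matrix(); print("tool x yaw",np.degrees(np.arctan2(T[1,0],T[0,0])),d[:3])
```

```text
[ 12 130 151] [ 13 134 143] [ 14 101 126]
[[303.0, 118.0], [330.0, 118.0], [330.0, 263.0], [303.0, 263.0]]
[[0.4952, 0.3834], [0.5124, 0.3982], [0.6019, 0.2967], [0.5821, 0.2795]] [0.54788345 0.33942652]
[np.float64(0.022691784014349833), np.float64(0.13540387224675565)] -48.59284287003871
tool x yaw 130.8850899049315 [0.55218754 0.33839432 0.28875723]
```

```bash
python3 -m inch '[{"claw":1,"travel":[-0.02,0.005,-0.2],"turn":0},{"claw":1,"travel":[-0.02,0.005,-0.4],"turn":0},{"claw":1,"travel":[-0.02,0.005,-0.55],"turn":0},{"claw":1,"travel":[-0.02,0.005,-0.655],"turn":0},{"claw":0,"travel":[-0.02,0.005,-0.655],"turn":0}]' 40
python3 -m inch '[{"claw":-0.2,"travel":[0,0,0],"turn":0},{"claw":-0.4,"travel":[0,0,0],"turn":0},{"claw":-0.6,"travel":[0,0,0],"turn":0},{"claw":-0.8,"travel":[0,0,0],"turn":0},{"claw":-1,"travel":[0,0,0],"turn":0}]' 40
python3 -m inch '[{"claw":-1,"travel":[0,0,0],"turn":0},{"claw":-1,"travel":[0,0,0],"turn":0},{"claw":-1,"travel":[0,0,0],"turn":0}]' 40
```

```text
clock: 3.15
position: [0.5439, 0.334, 0.1558]
ee_rot: [-0.002, 0.417, 0.909, -0.004]
contact_force: [-0.4, 0.0, -0.4]
width: 0.073
gripper_force: 0.0
clock: 3.65
position: [0.547, 0.3386, 0.1614]
ee_rot: [0.002, 0.416, 0.909, 0.001]
contact_force: [1.3, -0.3, 5.3]
width: 0.0249
gripper_force: 42.4
clock: 3.95
position: [0.547, 0.3386, 0.1614]
ee_rot: [0.002, 0.416, 0.909, 0.001]
contact_force: [1.5, -1.1, 6.4]
width: 0.0249
gripper_force: 42.4
```

```bash
python3 -m inch '[{"claw":-1,"travel":[0,0,0.05],"turn":0},{"claw":-1,"travel":[0,0,0.1],"turn":0},{"claw":-1,"travel":[0,0,0.2],"turn":0},{"claw":-1,"travel":[0,0,0.35],"turn":0},{"claw":-1,"travel":[0,0,0.5],"turn":0}]' 40
python3 -m inch '[{"claw":-1,"travel":[0,0,0.2],"turn":0},{"claw":-1,"travel":[0,0,0.2],"turn":0}]' 40
python3 - <<'E'
from h import *
st=get_state(); im=imaging.get_image("wrist")[:,:,::-1]; cv2.imwrite("pics/w2.png",im); im2=imaging.get_image("top")[:,:,::-1]; cv2.imwrite("pics/top2.png",im2)
cv2.imwrite("pics/v2.png",np.hstack([cv2.resize(im,(480,300)),cv2.resize(im2[100:220,140:268],(320,300))]))
E
```

```text
clock: 4.45
position: [0.5449, 0.3382, 0.2601]
ee_rot: [-0.001, 0.416, 0.909, -0.001]
contact_force: [0.4, 0.1, -1.0]
width: 0.0248
gripper_force: 41.5
clock: 4.65
position: [0.5476, 0.3396, 0.3063]
ee_rot: [0.004, 0.416, 0.909, 0.005]
contact_force: [-0.2, -0.6, -0.6]
width: 0.0246
gripper_force: 41.5
```

View pics/v2.png

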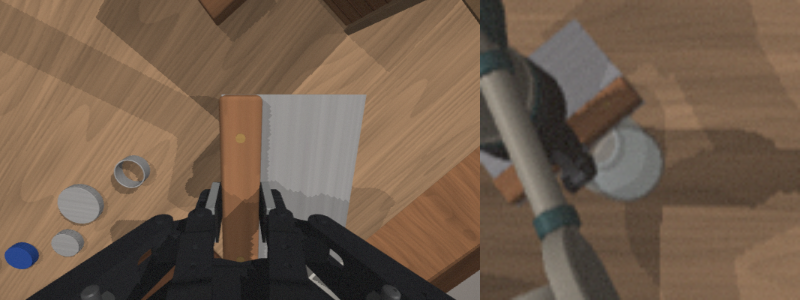

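The scraper is held level and clear of the jar, which still stands at about (628,160) in the right half. Next I'll carry it to the board.

```bash
python3 -m inch '[{"claw":-1,"travel":[0.04,-0.2,0],"turn":-0.03},{"claw":-1,"travel":[0.08,-0.42,0],"turn":-0.07},{"claw":-1,"travel":[0.11,-0.64,0],"turn":-0.1},{"claw":-1,"travel":[0.15,-0.82,0],"turn":-0.13},{"claw":-1,"travel":[0.17,-0.935,0],"turn":-0.142}]' 40
python3 -m inch '[{"claw":-1,"travel":[0.05,-0.25,0],"turn":-0.04},{"claw":-1,"travel":[0.1,-0.5,0],"turn":-0.08},{"claw":-1,"travel":[0.14,-0.75,0],"turn":-0.12},{"claw":-1,"travel":[0.17,-0.9,0],"turn":-0.142},{"claw":-1,"travel":[0.17,-0.935,0],"turn":-0.142}]' 40
python3 -m inch '[{"claw":-1,"travel":[0,0,-0.2],"turn":0},{"claw":-1,"travel":[0,0,-0.4],"turn":0},{"claw":-1,"travel":[0,0,-0.6],"turn":0},{"claw":-1,"travel":[0,0,-0.8],"turn":0},{"claw":-1,"travel":[0,0,-0.9],"turn":0}]' 40
python3 -m inch '[{"claw":-1,"travel":[0,0,0],"turn":0},{"claw":-1,"travel":[0,0,0],"turn":0}]' 40
python3 - <<'E'
from h import *
st=get_state(); KT=pose("wrist",st);im=imaging.get_image("wrist")[:,:,::-1]; im2=imaging.get_image("scene")[:,:,::-1]
cv2.imwrite("pics/v3.png",np.hstack([cv2.resize(im,(480,300)),cv2.resize(im2[200:350,230:390],(320,300))]))
E
```

```text
clock: 5.25
position: [0.5788, 0.1484, 0.2972]
ee_rot: [-0.001, 0.609, 0.793, -0.002]
contact_force: [1.2, 0.2, -1.6]
width: 0.0243
gripper_force: 41.5
clock: 5.75
position: [0.6132, -0.0398, 0.2968]
ee_rot: [-0.001, 0.769, 0.639, -0.002]
contact_force: [0.0, 1.1, -2.1]
width: 0.0248
gripper_force: 41.5
clock: 6.25
position: [0.6096, -0.0342, 0.114]
ee_rot: [-0.004, 0.767, 0.641, -0.003]
contact_force: [-0.6, -0.1, -2.7]
width: 0.025
gripper_force: 41.5
clock: 6.45
position: [0.6131, -0.0351, 0.1188]
ee_rot: [-0.001, 0.767, 0.641, -0.0]
contact_force: [0.2, 0.2, -0.7]
width: 0.0249
gripper_force: 41.5
```

View pics/v3.png

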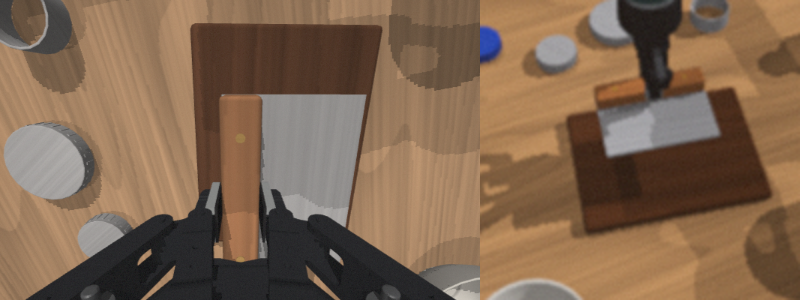

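The scraper hangs level, aligned with the board, with its handle over the board (board left edge at x≈195, handle at 219–262). Next I'll lower it.

```bash
python3 -m inch '[{"claw":-1,"travel":[0,0,-0.12],"turn":0},{"claw":-1,"travel":[0,0,-0.22],"turn":0},{"claw":-1,"travel":[0,0,-0.29],"turn":0},{"claw":-1,"travel":[0,0,-0.32],"turn":0},{"claw":-1,"travel":[0,0,-0.335],"turn":0}]' 40
python3 -m inch '[{"claw":-1,"travel":[0,0,-0.005],"turn":0},{"claw":-1,"travel":[0,0,-0.01],"turn":0},{"claw":-1,"travel":[0,0,-0.015],"turn":0},{"claw":-1,"travel":[0,0,-0.015],"turn":0}]' 40
```

```text
clock: 7.05
position: [0.6143, -0.0358, 0.0531]
ee_rot: [0.001, 0.768, 0.641, 0.001]
contact_force: [0.5, 0.1, -1.7]
width: 0.0247
gripper_force: 41.4
clock: 7.45
position: [0.6138, -0.0358, 0.0497]
ee_rot: [0.0, 0.768, 0.641, 0.0]
contact_force: [0.4, 0.3, -1.0]
width: 0.0248
gripper_force: 41.4
```

```bash
python3 -m inch '[{"claw":-1,"travel":[0,0,-0.005],"turn":0},{"claw":-1,"travel":[0,0,-0.01],"turn":0},{"claw":-1,"travel":[0,0,-0.015],"turn":0},{"claw":-1,"travel":[0,0,-0.015],"turn":0}]' 40
python3 -m inch '[{"claw":-1,"travel":[0,0,-0.005],"turn":0},{"claw":-1,"travel":[0,0,-0.01],"turn":0},{"claw":-1,"travel":[0,0,-0.01],"turn":0}]' 40
```

```text
clock: 7.85
position: [0.6136, -0.0357, 0.0468]
ee_rot: [0.0, 0.768, 0.641, 0.0]
contact_force: [-0.8, 0.0, 2.5]
width: 0.0249
gripper_force: 42.0
clock: 8.15
position: [0.6137, -0.0357, 0.0467]
ee_rot: [0.0, 0.768, 0.641, 0.0]
contact_force: [-3.9, 0.3, 13.8]
width: 0.0248
gripper_force: 43.3
```

Contact was at the expected height. I'll release, rise, and go above the lid (0.427, -0.111), then check with the cameras.

```bash
python3 -m inch '[{"claw":-0.3,"travel":[0,0,0.01],"turn":0},{"claw":0,"travel":[0,0,0.01],"turn":0},{"claw":0.2,"travel":[0,0,0.01],"turn":0},{"claw":0.2,"travel":[0,0,0.1],"turn":0},{"claw":0.5,"travel":[0,0,0.3],"turn":0}]' 40
python3 -m inch '[{"claw":1,"travel":[0,0,0.25],"turn":0},{"claw":1,"travel":[-0.25,-0.1,0.45],"turn":0},{"claw":1,"travel":[-0.5,-0.2,0.45],"turn":0},{"claw":1,"travel":[-0.75,-0.3,0.45],"turn":0},{"claw":1,"travel":[-0.93,-0.38,0.45],"turn":0}]' 40
python3 -m inch '[{"claw":1,"travel":[0,0,0],"turn":0},{"claw":1,"travel":[0,0,0],"turn":0}]' 40
python3 - <<'E'
from h import *
st=get_state(); KT=pose("wrist",st);im=imaging.get_image("wrist")[:,:,::-1]; im2=imaging.get_image("scene")[:,:,::-1]; t=imaging.get_image("top")[:,:,::-1]
cv2.imwrite("pics/w4.png",im);cv2.imwrite("pics/s4.png",im2);cv2.imwrite("pics/t4.png",t); np.save("w4.npy",np.r_[st["position"],st["ee_rot"]])
big=lambda a:cv2.resize(a,(400,300),interpolation=cv2.INTER_CUBIC)
cv2.imwrite("pics/v4.png",np.vstack([np.hstack([cv2.resize(im,(480,300)),cv2.resize(im2[200:350,230:390],(320,300))]),np.hstack([big(t[135:210,165:265]),big(im2[150:240,390:510])])]))
for u in [(.427,-.111,.018)]: print(proj(KT,u))
E
```

```text
clock: 8.65
position: [0.6109, -0.0353, 0.101]
ee_rot: [-0.003, 0.768, 0.641, -0.003]
contact_force: [-0.2, 0.5, -0.4]
width: 0.0633
gripper_force: 0.0
clock: 9.15
position: [0.4366, -0.1077, 0.1944]
ee_rot: [0.001, 0.767, 0.641, 0.0]
contact_force: [0.3, -0.9, 1.0]
width: 0.0855
gripper_force: 0.0
clock: 9.35
position: [0.4376, -0.1076, 0.1943]
ee_rot: [0.0, 0.768, 0.64, 0.0]
contact_force: [0.7, -0.3, -0.1]
width: 0.0854
gripper_force: 0.0
[310.60518713 193.95178131]
```

View pics/v4.png

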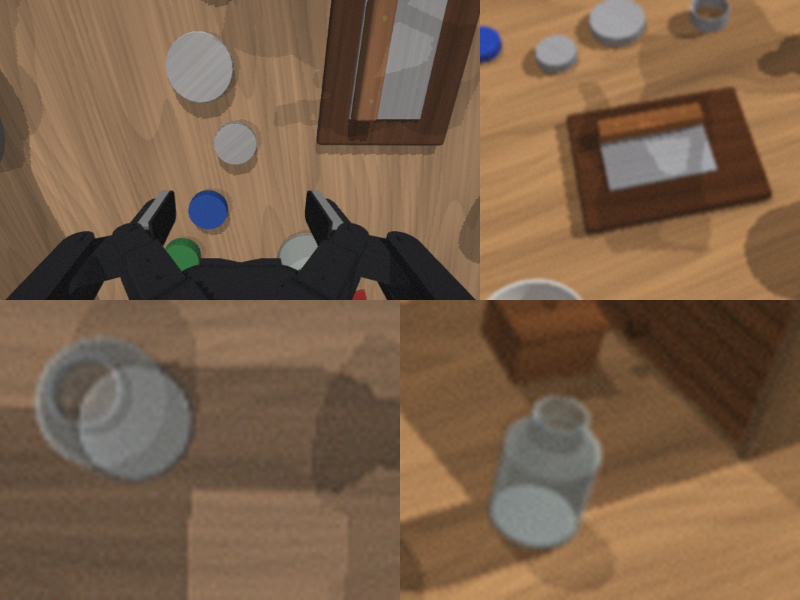

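Wrist view: the lid is at about (313,191) full-scale and the blue cap is clear at (277,280). The scraper lies flat on the board with its handle on it. The jar stands upright, with its mouth at top px ≈(187,158) and scene px ≈(438,184.5). I'll compute the positions.

Run:
```python
from h import *
d=np.load("w4.npy"); KT=pose("wrist",dict(position=d[:3],ee_rot=d[3:]))
hsv=cv2.cvtColor(cv2.imread("pics/w4.png"),cv2.COLOR_BGR2HSV)
m=np.zeros(hsv.shape[:2],np.uint8); m[155:225,275:350]=(hsv[:,:,1]<60)[155:225,275:350]
c=max(blobs(m),key=cv2.contourArea); (u,v),r=cv2.minEnclosingCircle(c); e=cv2.fitEllipse(c); print((u,v),r,e)
print("lid",ray(KT,e[0],.018),ray(KT,e[0],.015),"tcp",d[:3],get_state()["qpos"].round(2))
a,b=ray(pose("top"),(187.2,157.8),.13),ray(pose("scene"),(438.3,184.5),.13); print("jar",a,b)
```

```text
(313.285888671875, 190.28419494628906) 29.013904571533203 ((313.37701416015625, 190.42608642578125), (56.056175231933594, 56.771175384521484), 175.8948974609375)
lid [ 0.43058253 -0.10777926  0.018     ] [ 0.43037503 -0.10851029  0.015     ] tcp [ 0.4376454  -0.10762237  0.19434625] [-0.39  0.13  1.84  0.    1.17 -0.21]
jar [0.56944524 0.35305177 0.13      ] [0.57563051 0.36104545 0.13      ]
```

```bash
python3 -m inch '[{"claw":1,"travel":[-0.035,0,-0.22],"turn":0},{"claw":1,"travel":[-0.035,0,-0.44],"turn":0},{"claw":1,"travel":[-0.035,0,-0.66],"turn":0},{"claw":1,"travel":[-0.035,0,-0.78],"turn":0},{"claw":1,"travel":[-0.035,0,-0.83],"turn":0}]' 30
python3 -m inch '[{"claw":1,"travel":[0,0,-0.02],"turn":0},{"claw":1,"travel":[0,0,-0.04],"turn":0},{"claw":1,"travel":[0,0,-0.04],"turn":0}]' 30
python3 -m inch '[{"claw":0.7,"travel":[0,0,0],"turn":0},{"claw":0.5,"travel":[0,0,0],"turn":0},{"claw":0.3,"travel":[0,0,0],"turn":0},{"claw":0,"travel":[0,0,0],"turn":0},{"claw":-0.5,"travel":[0,0,0],"turn":0}]' 30
python3 -m inch '[{"claw":-0.5,"travel":[0,0,0],"turn":0},{"claw":-0.5,"travel":[0,0,0],"turn":0}]' 30
```

```text
clock: 10.0
position: [0.4306, -0.1062, 0.0255]
ee_rot: [-0.002, 0.767, 0.641, -0.001]
contact_force: [0.2, 1.8, -0.2]
width: 0.0851
gripper_force: 0.0
clock: 10.3
position: [0.4321, -0.1075, 0.0207]
ee_rot: [0.001, 0.768, 0.641, 0.0]
contact_force: [-0.5, 0.6, 0.4]
width: 0.0854
gripper_force: 0.0
clock: 10.8
position: [0.4315, -0.1074, 0.0214]
ee_rot: [0.001, 0.768, 0.641, 0.0]
contact_force: [-1.2, 0.5, 8.1]
width: 0.0592
gripper_force: 30.5
clock: 11.0
position: [0.4315, -0.1075, 0.0214]
ee_rot: [0.001, 0.768, 0.641, 0.0]
contact_force: [-1.3, 0.4, 6.5]
width: 0.0591
gripper_force: 30.5
```

Lid gripped (59 mm). I'll lift it and carry it to a spot short of the jar, for a close look.

```bash
python3 -m inch '[{"claw":-0.5,"travel":[0,0,0.1],"turn":0},{"claw":-0.5,"travel":[0,0,0.3],"turn":0},{"claw":-0.5,"travel":[0,0,0.5],"turn":0},{"claw":-0.5,"travel":[0,0,0.75],"turn":0},{"claw":-0.5,"travel":[0,0,1]}]' 30
python3 -m inch '[{"claw":-0.5,"travel":[0,0,0.1],"turn":0},{"claw":-0.5,"travel":[0.17,0.45,0.15],"turn":0},{"claw":-0.5,"travel":[0.25,0.65,0.15],"turn":0},{"claw":-0.5,"travel":[0.33,0.85,0.15],"turn":0},{"claw":-0.5,"travel":[0.35,0.93,0.15],"turn":0}]' 30
python3 -m inch '[{"claw":-0.5,"travel":[0.09,0.23,0],"turn":0},{"claw":-0.5,"travel":[0.17,0.45,0],"turn":0},{"claw":-0.5,"travel":[0.27,0.7,0],"turn":0},{"claw":-0.5,"travel":[0.33,0.88,0],"turn":0},{"claw":-0.5,"travel":[0.35,0.93,0],"turn":0}]' 30
python3 -m inch '[{"claw":-0.5,"travel":[0,0,0],"turn":0},{"claw":-0.5,"travel":[0,0,0],"turn":0}]' 30
python3 - <<'E'
from h import *
st=get_state(); KT=pose("wrist",st);im=imaging.get_image("wrist")[:,:,::-1]
cv2.imwrite("pics/w5.png",im); np.save("w5.npy",np.r_[st["position"],st["ee_rot"]]); print(proj(KT,[.572,.357,.13]))
E
```

```text
clock: 11.5
position: [0.5022, 0.0804, 0.051]
ee_rot: [0.001, 0.768, 0.641, 0.001]
contact_force: [0.8, -1.2, -0.9]
width: 0.0591
gripper_force: 33.1
clock: 12.0
position: [0.5729, 0.2693, 0.0507]
ee_rot: [0.0, 0.767, 0.642, 0.002]
contact_force: [-0.6, -1.2, -0.5]
width: 0.059
gripper_force: 33.1
clock: 12.2
position: [0.57, 0.2636, 0.0499]
ee_rot: [-0.0, 0.768, 0.641, -0.001]
contact_force: [-1.0, -0.2, -0.5]
width: 0.0588
gripper_force: 33.1
[195.83990788 -37.87087472]invalid input at $[4]: expected keys claw, travel, turn
```

View pics/w5.png

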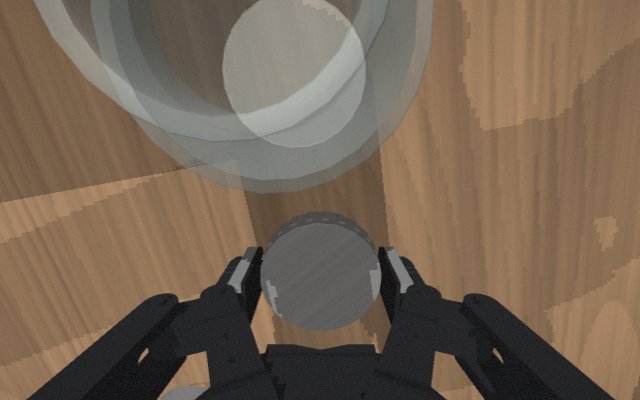

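My lift call was refused for a missing key, so the arm crossed at z≈0.05. No contact forces showed, and the jar is untouched just ahead of the lid. I'll back off and rise straight away, then verify the scene.

```bash
python3 -m inch '[{"claw":-0.5,"travel":[0,-0.1,0],"turn":0},{"claw":-0.5,"travel":[0,-0.1,0.25],"turn":0},{"claw":-0.5,"travel":[0,-0.1,0.5],"turn":0},{"claw":-0.5,"travel":[0,-0.1,0.75],"turn":0},{"claw":-0.5,"travel":[0,-0.1,1],"turn":0}]' 30
python3 -m inch '[{"claw":-0.5,"travel":[0,0,0.1],"turn":0},{"claw":-0.5,"travel":[0,0,0.1],"turn":0},{"claw":-0.5,"travel":[0,0,0.1],"turn":0}]' 30
python3 - <<'E'
from h import *
st=get_state(); KT=pose("wrist",st);im=imaging.get_image("wrist")[:,:,::-1]; t=imaging.get_image("top")[:,:,::-1];s=imaging.get_image("scene")[:,:,::-1]
cv2.imwrite("pics/w6.png",im); cv2.imwrite("pics/t6.png",t); np.save("w6.npy",np.r_[st["position"],st["ee_rot"]]); print(proj(KT,[.572,.357,.13]))
cv2.imwrite("pics/v6.png",np.vstack([cv2.resize(im,(800,500))[:340],np.hstack([cv2.resize(t,(400,250)),cv2.resize(s,(400,250))])]))
a=cv2.imread("pics/t4.png")
E
```

```text
clock: 12.75
position: [0.5701, 0.2424, 0.2522]
ee_rot: [0.0, 0.769, 0.64, -0.001]
contact_force: [0.2, 0.6, -0.7]
width: 0.0592
gripper_force: 33.2
clock: 13.05
position: [0.5702, 0.2431, 0.2695]
ee_rot: [-0.0, 0.768, 0.64, -0.001]
contact_force: [-0.2, -0.4, -1.0]
width: 0.0591
gripper_force: 33.3
[297.22090961  66.04626132]
```

View pics/v6.png

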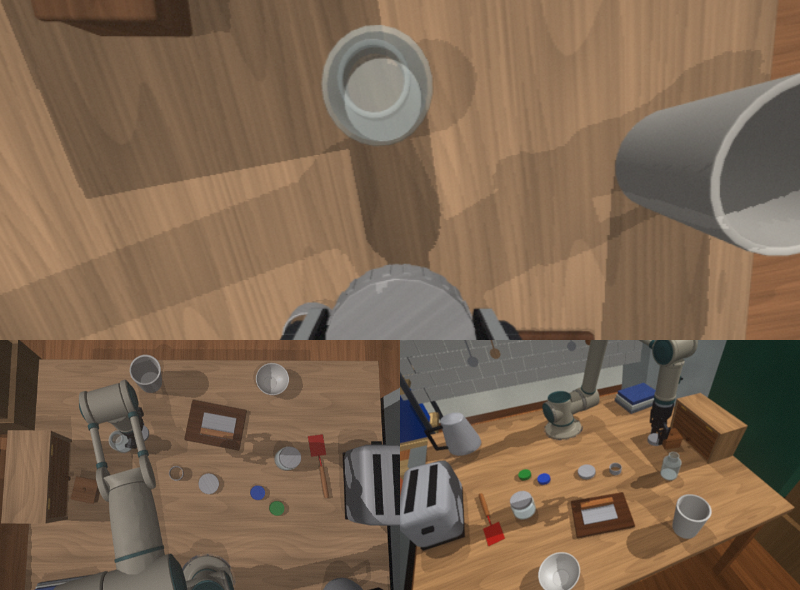

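The scraper is undisturbed and flat on the board, and nothing else moved. The jar is upright, with its mouth ring in the wrist view at about (376,78)/1.25 = (301,62). I'll refine this with a circle fit against the expected rim radius.

Run:
```python
from h import *
d=np.load("w6.npy"); KT=pose("wrist",dict(position=d[:3],ee_rot=d[3:]))
im=cv2.imread("pics/w6.png"); x0,y0=245,8; g=cv2.cvtColor(im[y0:125,x0:360],cv2.COLOR_BGR2GRAY); g=cv2.resize(g,None,fx=4,fy=4,interpolation=cv2.INTER_CUBIC)
P=ray(KT,(301,62),.13); r=[np.linalg.norm(proj(KT,P+v)-proj(KT,P)) for v in ([.024,0,0],[0,.024,0])]; print("P",P,"exp r",r)
for lo,hi in ((18,24),(24,29),(29,36),(38,48)):
    for p2 in (40,):
        c=cv2.HoughCircles(g,cv2.HOUGH_GRADIENT,1.5,20,param1=80,param2=p2,minRadius=lo*4,maxRadius=hi*4)
        if c is not None:
            for u,v,rr in c[0][:3]:
                uv=(u/4+x0-.4,v/4+y0-.4); print(lo,np.round(uv,1),rr/4,"z.13",ray(KT,uv,.13).round(4)," z.092",ray(KT,uv,.092).round(4)," z0",ray(KT,uv,0).round(4))
cv2.imwrite("pics/c6.png",cv2.resize(im[y0:125,x0:360],None,fx=5,fy=5,interpolation=cv2.INTER_CUBIC))
```

```text
P [0.57563582 0.35939518 0.13      ] exp r [np.float64(29.671227374746596), np.float64(33.292939886770746)]
29 [303.7  79.4] 33.3875 z.13 [0.5752 0.3461 0.13  ]  z.092 [0.5739 0.3505 0.092 ]  z0 [0.5707 0.361  0.    ]
29 [308.2  77.2] 32.4875 z.13 [0.5792 0.3471 0.13  ]  z.092 [0.5784 0.3516 0.092 ]  z0 [0.5767 0.3625 0.    ]
38 [302.9  64.8] 45.725 z.13 [0.5768 0.3571 0.13  ]  z.092 [0.5757 0.363  0.092 ]  z0 [0.5731 0.3774 0.    ]
38 [298.8  68.2] 43.6625 z.13 [0.5729 0.3552 0.13  ]  z.092 [0.5713 0.3609 0.092 ]  z0 [0.5674 0.3746 0.    ]
38 [303.3  72.7] 47.375 z.13 [0.5759 0.3512 0.13  ]  z.092 [0.5747 0.3563 0.092 ]  z0 [0.5718 0.3686 0.    ]
```

View pics/c6.png

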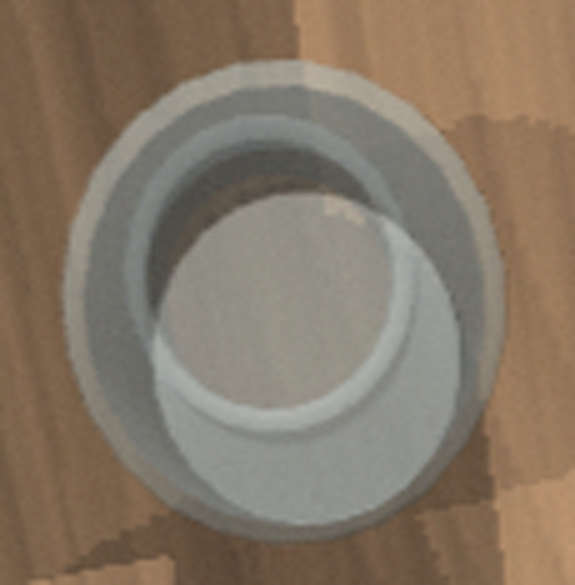

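The rim's outer edge spans x 125–413 and y 112–430 in the crop, so its centre is at full-frame (298.8, 62.2) and its size matches a 48 mm neck. I'll check the held lid's offset in the earlier wrist view (w5: top face centre ≈(321,274.5)), which also reveals any camera bias.

Run:
```python
from h import *
d=np.load("w6.npy"); KT=pose("wrist",dict(position=d[:3],ee_rot=d[3:]))
print("jar",ray(KT,(298.8,62.2),.13).round(4))
d=np.load("w5.npy"); KT=pose("wrist",dict(position=d[:3],ee_rot=d[3:])); z=d[2]-.0034
im=cv2.imread("pics/w5.png"); hsv=cv2.cvtColor(im,cv2.COLOR_BGR2HSV)
for u in ((321,274.5),(262,274.5),(381,274.5),(321,219),(321,330)): print(u,(ray(KT,u,z)-d[:3]).round(4))
print(get_state()["position"].round(4))
```

```text
jar [0.5738 0.3596 0.13  ]
(321, 274.5) [ 0.0007  0.0002 -0.0034]
(262, 274.5) [-0.0274  0.0052 -0.0034]
(381, 274.5) [ 0.0292 -0.005  -0.0034]
(321, 219) [ 0.0057  0.0282 -0.0034]
(321, 330) [-0.0051 -0.0315 -0.0034]
[0.5699 0.2438 0.2676]
```

```bash
python3 -m inch '[{"claw":-0.5,"travel":[0.01,0.2,0],"turn":0},{"claw":-0.5,"travel":[0.0175,0.4,0],"turn":0},{"claw":-0.5,"travel":[0.0175,0.55,-0.1],"turn":0},{"claw":-0.5,"travel":[0.0175,0.576,-0.3],"turn":0},{"claw":-0.5,"travel":[0.0175,0.576,-0.48],"turn":0}]' 30
python3 -m inch '[{"claw":-0.5,"travel":[0,0,-0.03],"turn":0},{"claw":-0.5,"travel":[0,0,-0.03],"turn":0},{"claw":-0.5,"travel":[0,0,-0.03],"turn":0}]' 30
```

```text
clock: 13.7
position: [0.5735, 0.3613, 0.1708]
ee_rot: [-0.0, 0.767, 0.642, -0.001]
contact_force: [-0.0, 0.4, -1.3]
width: 0.0587
gripper_force: 33.2
clock: 14.0
position: [0.5756, 0.3601, 0.1694]
ee_rot: [0.0, 0.768, 0.641, 0.001]
contact_force: [0.1, -1.2, -0.1]
width: 0.0588
gripper_force: 33.2
```

```bash
python3 -m inch '[{"claw":-0.5,"travel":[-0.01,-0.004,-0.03],"turn":0},{"claw":-0.5,"travel":[-0.01,-0.004,-0.06],"turn":0},{"claw":-0.5,"travel":[-0.01,-0.004,-0.08],"turn":0},{"claw":-0.5,"travel":[-0.01,-0.004,-0.09],"turn":0},{"claw":-0.5,"travel":[-0.01,-0.004,-0.1],"turn":0}]' 30
python3 -m inch '[{"claw":-0.5,"travel":[0,0,-0.01],"turn":0},{"claw":-0.5,"travel":[0,0,-0.02],"turn":0},{"claw":-0.5,"travel":[0,0,-0.03],"turn":0},{"claw":-0.5,"travel":[0,0,-0.03],"turn":0}]' 30
```

```text
clock: 14.5
position: [0.5728, 0.3593, 0.1483]
ee_rot: [0.0, 0.768, 0.641, 0.001]
contact_force: [0.7, -0.6, -0.9]
width: 0.059
gripper_force: 33.2
clock: 14.9
position: [0.5728, 0.3594, 0.142]
ee_rot: [0.0, 0.768, 0.641, 0.0]
contact_force: [0.5, 0.9, -0.0]
width: 0.0591
gripper_force: 33.2
```

No contact at 9 mm below the rim-touch height, so the lid is going over the neck. I'll continue until it seats (about 0.1365).

```bash
python3 -m inch '[{"claw":-0.5,"travel":[0,0,-0.01],"turn":0},{"claw":-0.5,"travel":[0,0,-0.02],"turn":0},{"claw":-0.5,"travel":[0,0,-0.025],"turn":0},{"claw":-0.5,"travel":[0,0,-0.025],"turn":0}]' 30
python3 -m inch '[{"claw":-0.5,"travel":[0,0,-0.004],"turn":0},{"claw":-0.5,"travel":[0,0,-0.008],"turn":0},{"claw":-0.5,"travel":[0,0,-0.008],"turn":0}]' 30
```

```text
clock: 15.3
position: [0.5728, 0.3593, 0.1371]
ee_rot: [0.0, 0.768, 0.641, 0.0]
contact_force: [1.5, 1.6, -0.3]
width: 0.0589
gripper_force: 33.3
clock: 15.6
position: [0.5728, 0.3594, 0.1366]
ee_rot: [0.0, 0.768, 0.641, 0.001]
contact_force: [-0.1, 1.3, 4.4]
width: 0.0595
gripper_force: 33.7
```

It's seated at the expected height. I'll release and rise.

```bash
python3 -m inch '[{"claw":0.5,"travel":[0,0,0],"turn":0},{"claw":0.75,"travel":[0,0,0],"turn":0},{"claw":1,"travel":[0,0,0],"turn":0},{"claw":1,"travel":[0,0,0],"turn":0},{"claw":1,"travel":[0,0,0],"turn":0}]' 30
python3 -m inch '[{"claw":1,"travel":[0,0,0.05],"turn":0},{"claw":1,"travel":[0,0,0.2],"turn":0},{"claw":1,"travel":[0,0,0.4],"turn":0},{"claw":1,"travel":[0,0,0.6],"turn":0},{"claw":1,"travel":[0,-0.2,0.7],"turn":0}]' 30
python3 -m inch '[{"claw":1,"travel":[0,-0.25,0],"turn":0},{"claw":1,"travel":[0,-0.4,0],"turn":0},{"claw":1,"travel":[0,-0.4,0],"turn":0},{"claw":1,"travel":[0,-0.4,0],"turn":0},{"claw":1,"travel":[0,-0.4,0],"turn":0}]' 30
python3 - <<'E'
from h import *
st=get_state(); KT=pose("wrist",st); im=imaging.get_image("wrist")[:,:,::-1]; s=imaging.get_image("scene")[:,:,::-1]
cv2.imwrite("pics/w7.png",im); cv2.imwrite("pics/s7.png",s)
p=proj(KT,[.573,.359,.133]); hsv=cv2.cvtColor(im,cv2.COLOR_BGR2HSV); g=cv2.GaussianBlur(cv2.cvtColor(im,cv2.COLOR_BGR2GRAY),(3,3),0); print(p)
c=cv2.HoughCircles(g,cv2.HOUGH_GRADIENT,1.5,15,param1=80,param2=25,minRadius=25,maxRadius=55)
for u,v,r in c[0][:8]:
    if np.hypot(u-p[0],v-p[1])<40: print(u,v,r,ray(KT,(u,v),.133))
for P in ([.573,.359,.133],[.573,.359,0],[.65,-.04,.015]): print(proj(pose("scene"),P).round())
E
```

```text
clock: 16.1
position: [0.5724, 0.359, 0.1353]
ee_rot: [-0.0, 0.768, 0.641, -0.0]
contact_force: [0.1, -0.5, 0.5]
width: 0.0855
gripper_force: 0.0
clock: 16.6
position: [0.5738, 0.3232, 0.2803]
ee_rot: [0.0, 0.766, 0.643, 0.005]
contact_force: [0.2, -0.8, 0.4]
width: 0.0853
gripper_force: 0.0
clock: 17.1
position: [0.5727, 0.2401, 0.2759]
ee_rot: [-0.0, 0.768, 0.641, 0.0]
contact_force: [-0.2, 0.2, -0.4]
width: 0.0854
gripper_force: 0.0
[294.69241243  60.78923381]
299.25 60.75 40.9 [0.57669765 0.35835845 0.133     ]
299.25 78.75 34.3 [0.57397093 0.34490057 0.133     ]
284.25 65.25 45.85 [0.56382508 0.35724954 0.133     ]
[437. 183.]
[428. 216.]
[318. 275.]
```

I've used all 10 picture views, so I'll verify numerically: the lid's outline in the wrist and scene views against its seated projection.

Run:
```python
from h import *
st=get_state(); KT=pose("wrist",st); im=cv2.imread("pics/w7.png"); s=cv2.imread("pics/s7.png")
def chk(name,im,KT,thr):
    t=np.linspace(0,2*np.pi,40); E=np.array([proj(KT,[.573+.03*np.cos(a),.359+.03*np.sin(a),z]) for a in t for z in (.133,.115)]).astype(np.float32)
    ref=cv2.boundingRect(E); 
    hsv=cv2.cvtColor(im,cv2.COLOR_BGR2HSV); x,y,w,h=ref; m=np.zeros(im.shape[:2],np.uint8); k=8
    sl=np.s_[max(0,y-k):y+h+k,x-k:x+w+k]; m[sl]=(hsv[:,:,1]<thr)[sl]
    m=cv2.morphologyEx(m,cv2.MORPH_OPEN,np.ones((3,3)))
    print(name,"expected box",ref,[cv2.boundingRect(c) for c in blobs(m,30)],"S centre/ring", hsv[y+h//3,x+w//2], hsv[y-4,x+w//2])
for thr in (20,30,45): chk("wrist",im,KT,thr); chk("scene",s,pose("scene"),thr)
```

```text
wrist expected box (258, 19, 74, 82) [(259, 24, 78, 85)] S centre/ring [ 18   8 159] [ 14  95 126]
scene expected box (425, 176, 24, 20) [(421, 177, 28, 27)] S centre/ring [120   7 153] [ 13 152  79]
wrist expected box (258, 19, 74, 82) [(257, 20, 81, 89)] S centre/ring [ 18   8 159] [ 14  95 126]
scene expected box (425, 176, 24, 20) [(420, 177, 30, 27)] S centre/ring [120   7 153] [ 13 152  79]
wrist expected box (258, 19, 74, 82) [(256, 20, 84, 89)] S centre/ring [ 18   8 159] [ 14  95 126]
scene expected box (425, 176, 24, 20) [(420, 177, 30, 27)] S centre/ring [120   7 153] [ 13 152  79]
```

```bash
python3 -c "
from rig import ticket; print(ticket.sign_off())"
```

```text
the job is handed in; nothing more can be done
None
```

The job is handed in (the sign-off returned no verdict): the scraper lies flat on the board, the small steel lid is seated on the upright tall jar, and the gripper is clear of everything, with that final state checked only by measurement because I had used all 10 picture views.

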